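# Nest the dry turned pot

### The arm

A 6-joint arm with a two-finger parallel gripper is mounted at the origin on the work surface. World frame = base frame: x ahead of the robot, y to its left, z up, the work surface at z = 0. Lengths are in mm, angles in rad, forces in N, time in s.
With the tool pointing down it reaches from about 300 to 775 mm from the base axis. Payload 14.6 kg.
Tool frame: the origin (TCP) lies midway between the tips of the shut fingers; the grasp point (between the pads) lies 19 mm behind it; z points along the fingers, y is the line along which they close (so a half turn about z gives the same grasp; the last joint's range is limited). The gripper opens to 94 mm and grips with 3 to 60 N. Pads are 16 mm wide; open, the fingers measure 119 mm over their backs; the gripper's body (75 mm by 177 mm) begins 78 mm behind the grasp point.
Start: joints at [-1.228, 0.3, 1.521, -0, 1.321, -0.067], TCP at [219.126, -504.453, 205.446] pointing down, gripper open.
Joint ranges: [-3.03, 3.03], [-0.79, 2.21], [0.23, 2.52], [-1.04, 4.18], [0, 3.07], [-2.55, 2.55]. Speed limits (rad/s): [2.22, 2.22, 2.57, 3.14, 3.14, 3.14].

### API

Orientations are given as [roll, pitch, yaw] about the fixed x, y, z axes, in that order (R = Rz(yaw) Ry(pitch) Rx(roll)).
In Python, from bench import sensors, optics, job, spotter gives the robot as it stands.
- The arm moves only by the tool move_arm, never from a script. Its argument "deltas" is one flat list of numbers, 5 for each row, row after row: the closure, from -1 (fully open) to 1 (shut), so that 0 is half open, then the shift along the tool's x, y, z in mm, then the turn about the tool's z in degrees. A call has 1 to 20 rows; each row shifts and turns the commanded pose from where the row before left it, along the tool's axes as they then stand; what a row does not reach is not made up. A row lasts 1/8 s, in which the tool goes at most 62.5 mm and 10.7 degrees, less where a joint would pass 70% of its speed; a pose out of reach is approached as far as the arm can. A call with a gripper value outside its range is refused whole. The fingers move at their own pace and stop on an object; the grip force is fixed at half the most. Time passes only in rows, so rows that do not move let the fingers close. It gives the time, the measured TCP pose, the force, the opening and the grip force at its end, in the units of the state.
- sensors.read_state(): the state, without advancing time (a new reading comes with each control period).
- optics.snapshot(name): name is "side" or "top"; returns a dict with "color" (480x640x3 uint8, red, green, blue), "depth" (480x640 float32, mm along the optical axis (not along the pixel's ray), 0 where there is no reading), "mtx" (3x3 intrinsics, pixels), "R" (3x3) and "t" (3): a world point X has camera coordinates R X + t. Camera axes: x right, y down, z forward; pixel columns grow to the right and rows downward; lengths in mm; the calibration is good to about 2 mm. A picture is of the moment at which its call begins.
- job.hand_in(): hands the job in; it is judged then, once.
Trained networks look in the newest picture that a camera, given by its name, has taken for a name from the list of things; names that differ only in an ending like _2 or _b are one class to them, and where a whole thing is asked for, a point or a joint stands for the part that bears it (a point fixed in the world has none). Each returns a list of dicts, best first, with "confidence" (0 to 1); they miss things now and then, are a little off and sometimes report something else, mostly with a low value. They report only what shows in the picture. A call takes as long as a camera call.
- spotter.silhouettes(camera, target): "region" (480x640 bool, what is visible of it) and "point" ([column, row] in pixels, amid what is visible of it).
- spotter.landmark_of(camera, target): "point" ([column, row] in pixels: a listed point, or the origin of a listed thing).
The state is a dict: "clock": time; "joint_pos": joint angles; "joint_velocities": joint speeds; "joint_efforts": joint torques, N m; "eef_pos": TCP position; "orientation": TCP orientation; "wrist_force": force on the tool from outside, world axes, zero at the start; "moment": the same for the moment, N m; "gripper_width": finger opening in mm; "grasp_force": force on a finger pad.
Only numpy, scipy, OpenCV 4.12 (cv2) and the standard library are available. Lean on these libraries where they do the work, as an engineer would, in place of code of your own. Each camera call takes 0.05 s, during which the arm holds its last target. There are 200 camera calls.

### The job

Nest the bare pale pot, open end up, in the dark walnut pot: lower it in and finish with a light downward push so that it sits straight and snug, stopping before it wedges hard. Do not touch the pot that is still in wet green paint, and leave the walnut pot standing about where it is.

Things in the scene. Friction and masses are not known exactly. Their poses are not given: they have to be found in the camera images.
- pale_pot: The bare pale-wood pot to be nested: round, 96 mm tall, upright, open end up. Its outside widens evenly from 36 mm diameter at the foot to 54 mm at 70 mm height; above that a straight collar, 60 mm diameter, from 70 to 96 mm height, to grip across from above. Hollowed 40 mm deep. 0.08 to 0.17 kg. Origin: centre of its underside, z up along its axis.
- dark_pot: The dark walnut pot that receives it: round, 88 mm tall, 67 mm across the rim, foot disc 72 mm across, loose, 0.45 kg. Its bore has the same taper, 50 mm across at the rim: the pale pot seats wall to wall, its foot 33 mm above the bench, its collar 15 mm clear of the walnut rim. It then stops firmly; a light push is 5 to 10 N, and over 40 N jams it. Origin: centre of its underside, z up.
- wet_pot: A pot of the same shape and size as the pale one, all in wet green paint: not to be touched or moved. Origin: centre of its underside, z up.

How it is judged (in metres and radians):
On the way:
1. the pale pot, in the walnut pot, is pushed down lightly (by about 3 N or more) (horizontal distance between pale_pot and dark_pot below 0.012 m and z of pale_pot in the frame of dark_pot below 0.044 m and contact force between dark_pot and table above 8 N), for 0.1 s.
At the end, for the whole second after the job is handed in: The pale pot stands in the walnut pot, centred within 12 mm, its foot no more than 44 mm above the walnut pot's underside, both upright within 10 degrees and at rest, the walnut pot on the bench within 50 mm of where it began (horizontal distance between pale_pot and dark_pot below 0.012 m and z of pale_pot in the frame of dark_pot below 0.044 m and angle between each of pale_pot, dark_pot's own z axis and vertical below 0.17 rad and height (world z) of dark_pot below 0.01 m and distance of dark_pot from where it was at the start of the episode below 0.05 m and linear speed of pale_pot below 0.02 m/s); the robot touches nothing.
It fails at once if the wet green pot is touched by the fingers or moved over 10 mm (distance of wet_pot from where it was at the start of the episode above 0.01 m or contact force between the fingers and wet_pot above 0.3 N).
It fails at once if the walnut pot is pressed on the bench with over 50 N: the pots jam (contact force between dark_pot and table above 50 N).
It also fails if it takes over 45 s, if anything falls off the work surface, if the arm or the gripper's body presses on something with over 40 N, if the wrist force passes 120 N, or if a joint passes its speed limit or range.

## Working session

There is one attempt and no reset: what is moved stays moved. The work goes in short steps, Python scripts to look and compute and a tool call to move; the robot and the scene stay as the last step left them, time stands still between calls to the robot, and variables do not carry over. Pictures are saved under pics/ and viewed, at most 10 in all, crops included, and the job is handed in when it is done.

Besides the shell and the picture viewer there is one more tool, called after "Call:" by a JSON object that holds its "api" and its "payload", one argument or row to a line. move_arm: Moves the arm, as the interface text tells. Its arguments: {"type":"object","properties":{"deltas":{"type":"array"}},"required":["deltas"]}

```bash
mkdir -p pics
cat > h.py <<'E'
import numpy as np, cv2
from bench import sensors, optics, job, spotter
def pts(s, m):
    v,u=np.nonzero(m&(s["depth"]>0)); z=s["depth"][v,u].astype(float)
    c=np.linalg.inv(s["mtx"])@np.vstack([u,v,np.ones(len(u))])*z
    return (s["R"].T@(c-np.array(s["t"]).reshape(3,1))).T
def circ(p):
    x,y=p[:,0],p[:,1]
    a=np.linalg.lstsq(np.c_[2*x,2*y,np.ones(len(x))],x*x+y*y,rcond=None)[0]
    return a[:2],np.sqrt(a[2]+a[0]**2+a[1]**2)
E
python3 - <<'E'
from h import *
for c in("top","side"):
    s=optics.snapshot(c); cv2.imwrite(f"pics/{c}0.png",s["color"][...,::-1])
    print(c,"cam",-s["R"].T@np.array(s["t"]).ravel())
    for n in("pale_pot","dark_pot","wet_pot"):
        for d in spotter.silhouettes(c,n)[:2]:
            p=pts(s,d["region"])
            if len(p)<20: print(n,"few");continue
            zt=np.percentile(p[:,2],98); q=p[p[:,2]>zt-6]
            print(n,round(d["confidence"],2),d["point"],d["region"].sum(),"ztop",zt.round(1),"rimbox",np.percentile(q[:,:2],[1,99],axis=0).round(1).tolist(),"mean",q.mean(0).round(1))
        print(n,[(round(d["confidence"],2),np.round(d["point"])) for d in spotter.landmark_of(c,n)[:2]])
s=sensors.read_state();print(s)
E
```

```text
top cam [398.89179376   2.10661349 891.45989471]
pale_pot 0.78 [295.8, 195.4] 1234 ztop 97.9 rimbox [[581.7, 8.9], [640.1, 65.9]] mean [610.9  37.3  95.7]
pale_pot [(0.75, array([298., 206.]))]
dark_pot 0.58 [482.2, 249.7] 2118 ztop 89.8 rimbox [[493.1, -307.1], [556.3, -242.6]] mean [ 524.4 -275.    87.6]
dark_pot [(0.9, array([476., 254.]))]
wet_pot 0.95 [177.2, 239.7] 1358 ztop 98.2 rimbox [[511.7, 197.1], [570.1, 255.5]] mean [540.7 226.   95.9]
wet_pot [(0.65, array([190., 249.]))]
side cam [455.91990524 501.95396567 627.99487525]
pale_pot 0.97 [266.6, 242.2] 1742 ztop 95.4 rimbox [[581.9, 6.9], [639.2, 66.4]] mean [610.   38.8  93.6]
pale_pot [(0.69, array([269., 268.]))]
dark_pot 0.59 [346.8, 142.5] 1605 ztop 87.6 rimbox [[492.7, -308.3], [555.9, -242.1]] mean [ 524.6 -274.4   85.7]
dark_pot [(0.62, array([343., 156.]))]
wet_pot 0.6 [287.0, 355.4] 2324 ztop 95.6 rimbox [[512.2, 196.6], [570.0, 255.3]] mean [541.1 226.8  93.8]
wet_pot [(0.63, array([292., 379.]))]
{'clock': 0.7, 'joint_pos': array([-1.22761555e+00,  2.99890168e-01,  1.52099350e+00, -9.14418444e-06,
        1.32068986e+00, -6.65955997e-02]), 'joint_velocities': array([-3.52302088e-05,  1.67840097e-04,  1.12457103e-03,  4.45886600e-04,
        1.02058465e-03, -2.74197117e-04]), 'joint_efforts': array([-1.23000762e-03, -5.31575775e+01, -3.52882683e+01,  7.07697077e-02,
        2.12110695e-02,  1.07697309e-05]), 'eef_pos': array([ 219.11819012, -504.46254334,  205.45372836]), 'orientation': array([3.14157417e+00, 1.01123820e-05, 4.09778638e-01]), 'wrist_force': array([-0.59894992, -0.17538017,  0.13306628]), 'moment': array([-0.04130882, -0.00299245, -0.00325871]), 'grasp_force': 0.0, 'gripper_width': 94.02704052938621}
```

View pics/top0.png

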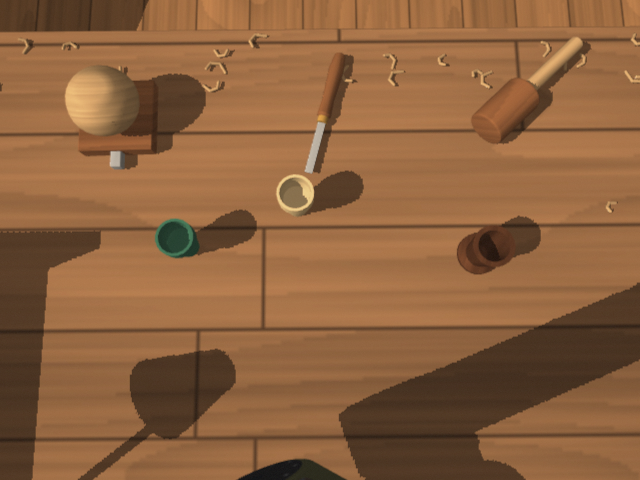

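View pics/side0.png

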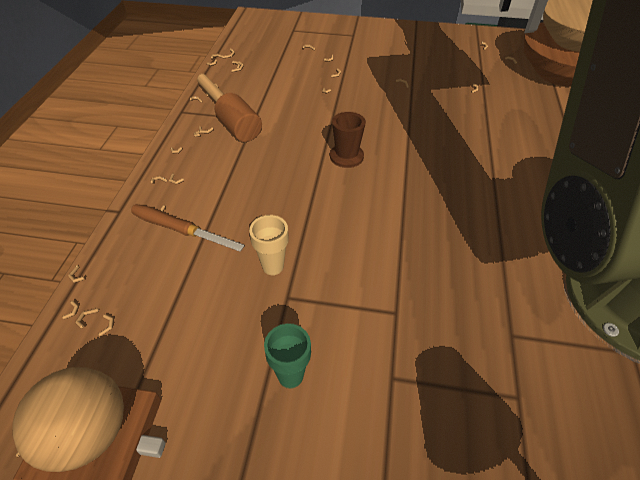

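The top view shows the pale pot at (295,195), the wet pot at (177,239) and the walnut pot at (490,247), all upright. The side view shows the same pots at (267,242), (287,355) and (347,142). The depth fits from both cameras agree: pale ≈ (611,37), walnut ≈ (524.5,-275) and wet ≈ (541,226). I'll move above the pale pot.

Call:
{"api": "move_arm", "payload": {
  "deltas": [-1,20,-12,0,0,-1,40,-24,0,0,-1,43,-25,0,0,-1,43,-25,0,0,-1,43,-25,0,0,-1,43,-25,0,0,-1,43,-25,0,0,-1,43,-25,0,0,-1,43,-25,0,0,-1,43,-25,0,0,-1,43,-25,0,0,-1,43,-25,0,0,-1,43,-25,0,0,-1,42,-25,0,0,-1,20,-14,0,0,-1,0,0,0,0,-1,0,0,0,0]
}}

```text
clock: 2.82
eef_pos: [624.8, 53.5, 205.5]
orientation: [3.142, 0.0, 0.41]
wrist_force: [-0.4, -0.2, 0.3]
gripper_width: 94.1
grasp_force: 0.0
```

```bash
cat > go.py <<'E'
import sys
from h import *
t=np.array([float(a) for a in sys.argv[1:4]]); s=sensors.read_state()
R=cv2.Rodrigues(np.array([0,0,s["orientation"][2]]))[0]@np.diag([1,-1,-1])
print(s["clock"],s["eef_pos"].round(1),s["orientation"].round(3),s["wrist_force"].round(1),"tool delta",(R.T@(t-s["eef_pos"])).round(1))
E
python3 go.py 611 37.5 67
```

```text
2.825 [624.8  53.5 205.5] [3.142 0.    0.41 ] [-0.4 -0.2  0.3] tool delta [-19.1   9.2 138.5]
```

Call:
{"api": "move_arm", "payload": {
  "deltas": [-1,-10,5,0,0,-1,-9,4,0,0,-1,0,0,20,0,-1,0,0,30,0,-1,0,0,30,0,-1,0,0,25,0,-1,0,0,20,0,-1,0,0,10,0,-1,0,0,3.5,0,-1,0,0,0,0]
}}

```text
clock: 4.08
eef_pos: [611.7, 37.6, 67.5]
orientation: [3.141, -0.001, 0.41]
wrist_force: [0.2, -0.3, 0.7]
gripper_width: 93.9
grasp_force: 0.0
```

```bash
python3 go.py 611 37.5 67
python3 - <<'E'
from h import *
a=[]
for c in("top","side"):
    s=optics.snapshot(c); a.append(cv2.resize(s["color"][140:300,200:400,::-1],(400,320)))
cv2.imwrite("pics/grasp.png",np.hstack(a))
E
```

```text
4.075 [611.7  37.6  67.5] [ 3.141e+00 -1.000e-03  4.100e-01] [ 0.2 -0.3  0.7] tool delta [-0.7 -0.2  0.5]
```

View pics/grasp.png

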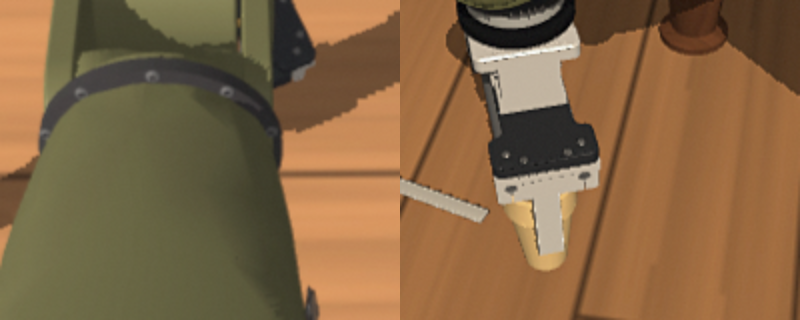

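In the side half (right), the finger straddles the pale pot, centred on the collar at about (545,205). The arm hides the pot from the top camera. I'll close and lift.

Call:
{"api": "move_arm", "payload": {
  "deltas": [1,0,0,0,0,1,0,0,0,0,1,0,0,0,0,1,0,0,0,0,1,0,0,0,0,1,0,0,0,0,1,0,0,0,0,1,0,0,0,0,1,0,0,-5,0,1,0,0,-15,0,1,0,0,-25,0,1,0,0,-30,0,1,0,0,-30,0,1,0,0,-20,0,1,0,0,-10,0,1,0,0,0,0,1,0,0,0,0]
}}

```text
clock: 6.3
eef_pos: [611.3, 37.8, 201.1]
orientation: [-3.141, 0.001, 0.41]
wrist_force: [0.2, 0.3, -1.1]
gripper_width: 60.0
grasp_force: 30.0
```

```bash
python3 go.py 524.5 -274.7 202
```

```text
6.3 [611.3  37.8 201.1] [-3.141e+00  1.000e-03  4.100e-01] [ 0.2  0.3 -1.1] tool delta [-204.1  252.1   -0.9]
```

Call:
{"api": "move_arm", "payload": {
  "deltas": [1,-10,12,0,0,1,-24,30,0,0,1,-30,37,0,0,1,-30,37,0,0,1,-30,37,0,0,1,-30,37,0,0,1,-26,32,0,0,1,-16,20,0,0,1,-8,10,0,0,1,0,0,0,0,1,0,0,0,0]
}}

```text
clock: 7.68
eef_pos: [525.0, -273.8, 201.9]
orientation: [-3.141, 0.0, 0.411]
wrist_force: [0.6, -0.1, -0.7]
gripper_width: 60.5
grasp_force: 30.0
```

```bash
python3 go.py 524.5 -274.7 202
python3 - <<'E'
from h import *
im=[]
for c in("top","side"):
    s=optics.snapshot(c); im.append(s["color"][...,::-1])
    for n in("pale_pot","dark_pot"):
        for d in spotter.silhouettes(c,n)[:1]:
            p=pts(s,d["region"]); z=p[:,2]
            print(c,n,round(d["confidence"],2),d["point"],len(p),np.percentile(z,[2,98]).round(1))
            lo,hi=np.percentile(z,[2,98])
            for k in np.arange(lo,hi,12):
                q=p[(z>k)&(z<k+12)]
                if len(q)>30: print("  z",k.round(),"n",len(q),"circ",[np.round(a,1) for a in circ(q)],"box",np.percentile(q[:,:2],[2,98],axis=0).round(1).tolist())
a=cv2.resize(im[0][180:300,420:570],(400,320));b=cv2.resize(im[1][50:210,260:460],(400,320))
cv2.imwrite("pics/over.png",np.hstack([a,b]))
E
```

```text
7.675 [ 525.  -273.8  201.9] [-3.141  0.     0.411] [ 0.6 -0.1 -0.7] tool delta [-0.8  0.6 -0.1]
top dark_pot 0.98 [478.6, 254.6] 1327 [ 4.6 89.6]
  z 5.0 n 599 circ [array([ 521.1, -267.9]), np.float64(25.7)] box [[490.5, -291.5], [554.8, -240.3]]
  z 17.0 n 99 circ [array([ 522.8, -270.6]), np.float64(20.6)] box [[502.0, -291.9], [541.4, -250.2]]
  z 29.0 n 98 circ [array([ 522.4, -270.3]), np.float64(21.7)] box [[501.0, -293.2], [543.1, -248.1]]
  z 41.0 n 69 circ [array([ 522.2, -269.5]), np.float64(22.7)] box [[498.9, -292.7], [544.4, -246.8]]
  z 53.0 n 60 circ [array([ 521.9, -268.7]), np.float64(23.5)] box [[497.1, -289.8], [545.7, -245.1]]
  z 65.0 n 54 circ [array([ 521.4, -268.1]), np.float64(24.4)] box [[494.9, -285.7], [546.2, -243.8]]
  z 77.0 n 228 circ [array([ 523.1, -271.3]), np.float64(27.0)] box [[493.1, -282.0], [548.7, -242.3]]
  z 89.0 n 93 circ [array([ 522.6, -270.6]), np.float64(26.4)] box [[494.1, -277.4], [546.7, -242.6]]
side pale_pot 0.62 [345.4, 80.5] 1252 [ -0.4 230.5]
  z 132.0 n 78 circ [array([ 524.5, -273.9]), np.float64(17.4)] box [[507.3, -269.7]
[... 1022 characters left out ...]
[array([ 524.1, -275.8]), np.float64(24.5)] box [[499.7, -271.0], [546.9, -250.3]]
  z 25.0 n 103 circ [array([ 524.4, -274.8]), np.float64(25.2)] box [[499.0, -267.3], [547.6, -248.6]]
  z 37.0 n 109 circ [array([ 524.2, -275.1]), np.float64(26.8)] box [[497.8, -268.8], [549.7, -246.6]]
  z 49.0 n 147 circ [array([ 524.1, -272. ]), np.float64(25.8)] box [[497.6, -298.4], [547.9, -246.4]]
  z 61.0 n 245 circ [array([ 523.9, -271.4]), np.float64(27.0)] box [[496.5, -300.2], [550.0, -244.5]]
  z 73.0 n 280 circ [array([ 523.8, -271.5]), np.float64(28.2)] box [[495.3, -301.5], [550.0, -243.2]]
  z 85.0 n 271 circ [array([ 524.4, -274.8]), np.float64(29.3)] box [[493.2, -306.8], [555.6, -242.5]]
```

View pics/over.png

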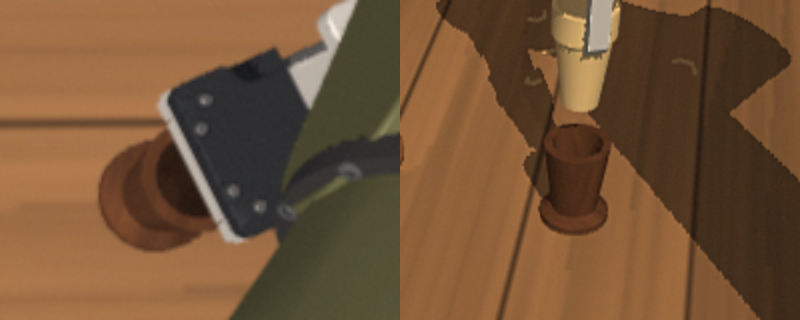

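In the right half, the pale pot hangs straight above the walnut bore (foot at about (580,100), bore at about (577,145)). The fits put the axes about 1 mm apart. I'll make that small correction and lower to a foot height of about 48 mm.

Call:
{"api": "move_arm", "payload": {
  "deltas": [1,-0.4,0.9,0,0,1,0,0,8,0,1,0,0,16,0,1,0,0,18,0,1,0,0,16,0,1,0,0,12,0,1,0,0,8,0,1,0,0,5,0,1,0,0,4,0,1,0,0,0,0,1,0,0,0,0]
}}

```text
clock: 9.35
eef_pos: [525.0, -275.7, 115.3]
orientation: [3.141, -0.0, 0.41]
wrist_force: [-0.3, -0.4, -1.0]
gripper_width: 60.2
grasp_force: 30.0
```

```bash
python3 go.py 524.5 -274.7 100.5
```

```text
9.35 [ 525.  -275.7  115.3] [ 3.141 -0.     0.41 ] [-0.3 -0.4 -1. ] tool delta [-0.1 -1.1 14.8]
```

Call:
{"api": "move_arm", "payload": {
  "deltas": [1,0,-0.5,3,0,1,0,0,3,0,1,0,0,3,0,1,0,0,2,0,1,0,0,0,0,1,0,0,0,0]
}}

```text
clock: 10.1
eef_pos: [524.7, -275.1, 104.0]
orientation: [-3.142, -0.0, 0.41]
wrist_force: [0.0, 0.1, -0.5]
gripper_width: 60.2
grasp_force: 30.0
```

Call:
{"api": "move_arm", "payload": {
  "deltas": [1,0,0,1,0,1,0,0,1,0,1,0,0,0.5,0,1,0,0,0,0,1,0,0,0,0]
}}

```text
clock: 10.72
eef_pos: [524.8, -275.2, 101.7]
orientation: [3.141, -0.0, 0.41]
wrist_force: [0.6, -0.7, 2.7]
gripper_width: 60.7
grasp_force: 30.0
```

Call:
{"api": "move_arm", "payload": {
  "deltas": [1,0,0,0.3,0,1,0,0,0,0,1,0,0,0,0]
}}

```text
clock: 11.1
eef_pos: [524.8, -275.2, 101.3]
orientation: [3.141, -0.0, 0.41]
wrist_force: [1.9, -2.2, 4.2]
gripper_width: 60.0
grasp_force: 30.0
```

Side force shows slight off-centre contact. I'll yield with it, then press on gently.

Call:
{"api": "move_arm", "payload": {
  "deltas": [1,0.1,0.4,0,0,1,0,0,0.4,0,1,0,0,0,0,1,0,0,0,0]
}}

```text
clock: 11.6
eef_pos: [525.0, -275.4, 101.0]
orientation: [-3.141, -0.0, 0.41]
wrist_force: [-0.4, 0.4, 6.5]
gripper_width: 60.0
grasp_force: 30.0
```

Call:
{"api": "move_arm", "payload": {
  "deltas": [1,0,0,0.2,0,1,0,0,0,0,1,0,0,0,0,1,0,0,0,0]
}}

```text
clock: 12.1
eef_pos: [524.9, -275.4, 101.0]
orientation: [-3.142, -0.0, 0.41]
wrist_force: [-0.1, 0.6, 7.8]
gripper_width: 60.2
grasp_force: 30.0
```

Seated with a push of about 8 N. I'll release and rise straight up.

Call:
{"api": "move_arm", "payload": {
  "deltas": [-1,0,0,0,0,-1,0,0,0,0,-1,0,0,0,0,-1,0,0,0,0,-1,0,0,0,0,-1,0,0,0,0,-1,0,0,-5,0,-1,0,0,-15,0,-1,0,0,-25,0,-1,0,0,-30,0,-1,0,0,-30,0,-1,0,0,-15,0,-1,-25,0,0,0,-1,-45,0,0,0,-1,-45,0,0,0,-1,-40,0,0,0,-1,-20,0,0,0,-1,0,0,0,0]
}}

```text
clock: 14.35
eef_pos: [364.1, -345.5, 220.8]
orientation: [3.141, -0.0, 0.408]
wrist_force: [0.6, -0.1, -0.3]
gripper_width: 93.8
grasp_force: 0.0
```

Run:
```python
from h import *
im=[]
for c in("top","side"):
    s=optics.snapshot(c); im.append(s["color"][...,::-1])
    for n in("pale_pot","dark_pot","wet_pot"):
        for d in spotter.silhouettes(c,n)[:1]:
            p=pts(s,d["region"]); zt=np.percentile(p[:,2],98); q=p[p[:,2]>zt-6]
            print(c,n,round(d["confidence"],2),len(p),"ztop",zt.round(1),"box",np.percentile(q[:,:2],[1,99],axis=0).round(1).tolist())
a=cv2.resize(im[0][180:300,420:570],(400,320));b=cv2.resize(im[1][50:210,260:460],(400,320))
cv2.imwrite("pics/end.png",np.hstack([a,b]))
```

```text
top pale_pot 0.61 1502 ztop 130.4 box [[495.7, -304.4], [553.1, -245.3]]
top dark_pot 0.71 1025 ztop 90.5 box [[492.8, -290.6], [553.8, -241.8]]
top wet_pot 0.87 1312 ztop 98.0 box [[511.9, 197.2], [570.3, 255.5]]
side pale_pot 0.75 911 ztop 128.4 box [[495.4, -304.7], [553.0, -244.7]]
side dark_pot 0.97 1247 ztop 87.5 box [[492.3, -285.3], [556.4, -242.0]]
side wet_pot 0.68 2252 ztop 95.7 box [[512.8, 196.9], [570.0, 255.1]]
```

View pics/end.png

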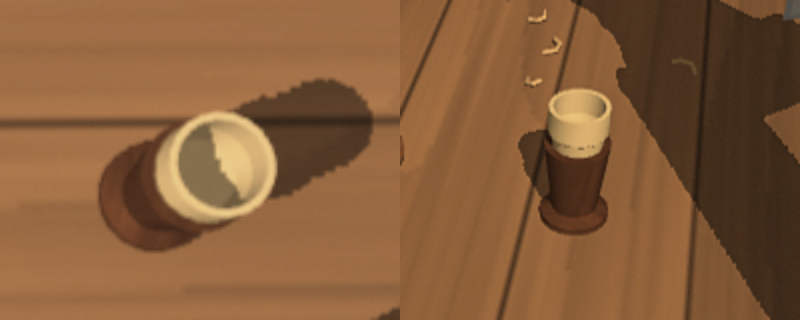

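The picture shows the pale pot straight and seated in the walnut pot, with its collar at about (580,120) just above the walnut rim. The pale rim rose 33 mm above its height on the bench, as it should when seated. The gripper is clear and the wet pot has not moved.

```bash
python3 -c "
from bench import job
print(job.hand_in())"
```

```text
the job is handed in; nothing more can be done
None
```

The pale pot is nested straight and snug in the walnut pot after a light push of about 8 N, the walnut pot still stands where it began, the wet pot was not touched, and the job is handed in; no verdict came back.

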